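Clear the headband off the kit box and show the spare tree stand

TASK

The pine-cone headband is standing on the flap of the craft kit box: hang it over the drying rail with one leg on either side of the bar, and let go of it. Then lift the box's flap until it stands upright and leave it open, draw out the little wooden tree stand hidden inside, and present it: hold it still and level, well clear above the round cork mat (about 20 cm up), finishing with it still held in the gripper. Leave the bowl, the finished tree and the glue gun alone.

Things in the scene. Friction and masses are not known exactly. Their poses are not given: they have to be found in the camera images.
- headband_cone (a point): Centre of the dark wooden pine cone (29 mm diameter, 33 over its look-only scales, 40 mm tall) fixed on top of the headband; the place to grip it. The headband is a rigid black arch (upside-down U) lying in its own x-z plane: 110 mm wide along x, legs down along -z, band 28 mm wide along y and 4 mm thick, mass about 0.08 kg. This point is 119 mm above the feet of the legs and 23 mm above the underside of the crown. It starts standing on its feet on the closed flap.
- headband_crown (a point): Middle of the underside of the headband's crown (inside of the arch), 96 mm above the feet; rests on the bar when hung. Axes as for headband_cone: x across the arch from leg to leg, y along the band's width, z up.
- headband: The headband as a whole; origin midway between its feet, same axes.
- rail_mid (a point): Middle of the drying rail's bar, on the bar's centre line, 170 mm above the table: a fixed round steel bar 12 mm thick, 220 mm long along its y, on two end posts. x is level and across the bar, z up.
- rail: The fixed drying rail; origin on the table under the middle of the bar, same axes as rail_mid. It stands on either side of the mat, the box being on the other.
- kit_box: Fixed open-topped plywood box, 150 mm (its x) by 210 mm (its y) by 65 mm tall, walls 6 mm, floor 6 mm thick; origin at the centre of its underside. Its front faces its -x (towards the robot); a hinged flap covers all of its top.
- flap_hinge (a point): Middle of the flap's hinge line, at the top of the box's far (+x) rim, 65 mm above the table; the hinge line runs along the box's y. Axes of the box.
- flap_tab (a point): Grip point on the flap's lifting tab: a flat tongue, 24 mm wide along the hinge direction and 6 mm thick, in the middle of the flap's front edge, that sticks out 40 mm beyond the front edge of the box; the point lies 26 mm out from that edge, 14 mm short of the tongue's end, 176 mm from the hinge line (3 mm above it when shut). Pinched across its 24 mm width from above, it can turn between the fingers as the flap rises.
- flap (a joint): Flap angle: 0 shut, pi/2 upright, stop at 1.75. Flap 6 mm thick, about 0.14 kg; stiff hinge (about 0.22 N m), it stays where it is left; about 2 N at the tab lifts it.
- stand_post (a point): Centre (half-way up) of the upright round dowel of the hidden tree stand, the place to grip it: dowel 20 mm diameter, 36 mm tall, in the middle of a flat wooden slab 60 mm (x) by 90 mm (y) by 12 mm thick (z up). The point is 30 mm above the slab's underside, 18 mm above the slab's top and 18 mm below the dowel's end. About 0.09 kg; lies loose on the box's floor, hidden until the flap is lifted.
- stand: The tree stand as a whole; origin at the centre of the slab's underside, same axes.
- mat: Fixed round cork mat, 120 mm diameter, 4 mm thick, on the table between box and rail; origin at the centre of its underside.
- bowl: Bystander: white plastic bowl, 130 mm wide and 60 mm tall, beyond the mat; origin under its centre.
- tree: Bystander: finished green tree, 165 mm tall, on a 100 by 80 mm wooden base, at the far left; origin under its base.
- glue_gun: Bystander: white glue gun lying flat, about 125 mm long and 28 mm high, at the far right; origin under its barrel.
Things that resemble listed ones, but are neither listed nor needed, are in the scene too. Several things have the shape of the mat; the one meant has the colours described above.

How it is judged:
On the way, in this order (a step that is already met when the one before it is completed fails the run):
1. the headband hangs astride the rail's bar, released (x of headband_crown in the frame of rail_mid between -0.02 and 0.02 m and y of headband_crown in the frame of rail_mid between -0.09 and 0.09 m and z of headband_crown in the frame of rail_mid between -0.002 and 0.015 m and angle between the y axis of headband_crown and the y axis of rail_mid, either way round below 0.6 rad and angle between headband_crown's own z axis and vertical below 0.4 rad and contact force between headband and rail above 0.2 N and contact force between headband and the fingers below 0.05 N), for 0.3 s.
2. the flap has been lifted upright (value of joint flap above 1.2 rad), for 0.2 s.
3. the stand is held in the gripper, drawn clear out of the box (z of stand in the frame of kit_box above 0.08 m and contact force between stand and the fingers above 0.5 N), for 0.1 s.
At the end, for the whole second after the job is handed in: Headband released astride the bar (crown on it, within 20 mm across, 90 mm along, 0.6 rad of square, tilt under 0.4); flap open past 1.0 rad; stand held by the fingers alone, over 120 mm up, post within 50 mm of above the mat centre, level within 0.25 rad, slower than 0.03 m/s (all of step 1 and value of joint flap above 1 rad and height (world z) of stand above 0.12 m and horizontal distance between stand_post and mat below 0.05 m and angle between stand's own z axis and vertical below 0.25 rad and contact force between stand and the fingers above 0.5 N and linear speed of stand below 0.03 m/s and contact force between stand and rail below 0.05 N and contact force between stand and headband below 0.05 N and contact force between stand and kit_box below 0.05 N); the arm keeps its last pose, push and grip.
It fails at once if the bowl is pushed about or tipped (distance of bowl from where it was at the start of the episode above 0.03 m or angle between bowl's own z axis and vertical above 0.4 rad).
It fails at once if the finished tree is pushed about or tipped (distance of tree from where it was at the start of the episode above 0.03 m or angle between tree's own z axis and vertical above 0.4 rad).
It fails at once if the glue gun is pushed about or tipped (distance of glue_gun from where it was at the start of the episode above 0.03 m or angle between glue_gun's own z axis and vertical above 0.4 rad).
It also fails if it takes over 72 s, if anything falls off the work surface, if the arm or the gripper's body presses on something with over 40 N, if the wrist force passes 120 N, or if a joint passes its speed limit or range.

ROBOT

A 6-joint arm with a two-finger parallel gripper is mounted at the origin on the work surface. World frame = base frame: x ahead of the robot, y to its left, z up, the work surface at z = 0. Lengths are in m, angles in rad, forces in N, time in s.
With the tool pointing down it reaches from about 0.325 to 0.875 m from the base axis. Payload 4.4 kg.
Tool frame: the origin (TCP) lies midway between the tips of the shut fingers; the grasp point (between the pads) lies 19 mm behind it; y points along the fingers, x is the direction in which the jaws open and shut, and the axes are right-handed (so a half turn about y gives the same grasp; the last joint's range is limited). The gripper opens to 85 mm and grips with 20 to 120 N. Pads are 22 mm wide; open, the fingers measure 114 mm over their backs; the gripper's body (76 mm by 85 mm) begins 54 mm behind the grasp point. The pads swing forward as they close: fully open they stand 13 mm farther back than shut.
Start: joints at [1.165, 0.207, 1.542, -0, 1.393, -0.15], TCP at [0.145, 0.556, 0.231] pointing down, gripper open.
Joint ranges: [-2.73, 2.73], [-0.86, 2.22], [0.23, 2.46], [-1.11, 4.25], [0.08, 2.63], [-2.82, 2.82]. Speed limits (rad/s): [2.79, 2.79, 3.14, 3.14, 3.14, 3.14].

INTERFACE

Orientations are given as a unit quaternion [w, x, y, z].
In Python, from plant import arm gives the robot as it stands.
- The arm moves only by the tool send_rows, never from a script. Its argument "moves" is a list of rows, each a list of 4 numbers: the shift along the tool's x, y, z in mm, then the turn about the tool's y in rad. A call has 1 to 8 rows; each row is the pose to reach, as a shift and turn from the pose measured when the call began, along the tool's axes at that moment; what a row does not reach only later rows make up. A row lasts 1/12 s, in which the tool goes at most 41.7 mm and 7.16 degrees, less where a joint would pass 70% of its speed; a pose out of reach is approached as far as the arm can. A call with a gripper value outside its range is refused whole. "jaw" is the closure, from 0 (fully open) to 1 (shut), set as the call begins (left out, the last holds). The fingers move at their own pace and stop on an object; "grip_force" is the grip in N (left out, the last holds). Time passes only in rows, so rows that repeat a pose let the fingers close. It gives the time, the measured TCP pose, the force and the opening at its end, in the units of the state.
- arm.sense(): the state, without advancing time (a new reading comes with each control period).
- arm.capture(name): name is "scene" or "top"; returns (picture, depth): 480x640x3 uint8, red, green, blue; 480x640 float32, m along the optical axis (not along the pixel's ray), 0 where there is no reading.
- arm.camera_info(name): a dict with "fx", "fy", "cx", "cy" (pixels), "k1" (the pictures are not rectified: a ray, as slopes to the right and down, at radius r is drawn at 1 + k1 r^2 times it, then the intrinsics apply), "R" (3x3) and "t" (3): a world point X has camera coordinates R X + t. Camera axes: x right, y down, z forward; pixel columns grow to the right and rows downward; lengths in m; the calibration is good to about 2 mm. A picture is of the moment at which its call begins. camera_info takes no time and is no camera call.
- arm.close_job(): hands the job in, once; it reports no verdict.
The state is a dict: "t": time; "joints": joint angles; "qvel": joint speeds; "joint_torque": joint torques, N m; "tcp_pos": TCP position; "tool_rot": TCP orientation; "ft_force": force on the tool from outside, world axes, zero at the start; "ft_torque": the same for the moment, N m; "grip_width": finger opening in m.
Only numpy, scipy, OpenCV 4.12 (cv2) and the standard library are available. Lean on these libraries where they do the work, as an engineer would, in place of code of your own. Each camera call takes 0.05 s, during which the arm holds its last target.

## Working session

There is one attempt and no reset: what is moved stays moved. The work goes in short steps, Python scripts to look and compute and a tool call to move; the robot and the scene stay as the last step left them, time stands still between calls to the robot, and variables do not carry over. Pictures are saved under pics/ and viewed, and the job is handed in when it is done.

Besides the shell and the picture viewer there is one more tool, called after "Request:" as name([rows], argument=value, ...), one row to a line, values as JSON. send_rows: Moves the arm, as the interface text tells. Its arguments: {"type":"object","properties":{"moves":{"type":"array","items":{"type":"array","items":{"type":"number"}}},"jaw":{"type":"number"},"grip_force":{"type":"number"}},"required":["moves"]}

```bash
ls; mkdir -p pics; python3 - <<'E'
from plant import arm
import cv2,numpy as np
s=arm.sense(); print({k:np.round(v,3).tolist() for k,v in s.items()})
for n in("scene","top"):
    p,d=arm.capture(n); cv2.imwrite(f"pics/{n}0.png",p[...,::-1]); np.save(f"pics/{n}0.npy",d); np.save(f"pics/{n}0_rgb.npy",p)
    print(n,arm.camera_info(n))
E
```

```text
pics
{'t': 0.0, 'joints': [1.165, 0.207, 1.543, 0.0, 1.393, -0.15], 'qvel': [-0.001, -0.002, 0.0, -0.0, -0.001, -0.0], 'joint_torque': [0.001, -38.306, -29.159, -0.0, 0.011, 0.0], 'tcp_pos': [0.145, 0.556, 0.23], 'tool_rot': [-0.559, 0.56, 0.431, -0.433], 'ft_force': [0.94, -0.223, -0.541], 'ft_torque': [-0.021, -0.008, 0.042], 'grip_width': 0.085}
scene {'fx': 499.16127497693634, 'fy': 499.16127497693634, 'cx': 318.91541299296324, 'cy': 235.70441653110652, 'k1': -0.1340280273888305, 'R': array([[ 0.73724239,  0.6756148 ,  0.00427773],
       [ 0.36744281, -0.39563052, -0.84170201],
       [-0.56697394,  0.62211022, -0.53992539]]), 't': array([-0.40645174, -0.08140294,  1.28118047])}
top {'fx': 490.653351313639, 'fy': 490.653351313639, 'cx': 321.0453799494834, 'cy': 240.35195180283483, 'k1': 0.04432879834874146, 'R': array([[ 0.00996095, -0.99994315,  0.00380601],
       [-0.99811559, -0.01017307, -0.06051271],
       [ 0.06054798, -0.00319607, -0.99816017]]), 't': array([-0.02028207,  0.57047409,  1.07837036])}
```

View pics/scene0.png

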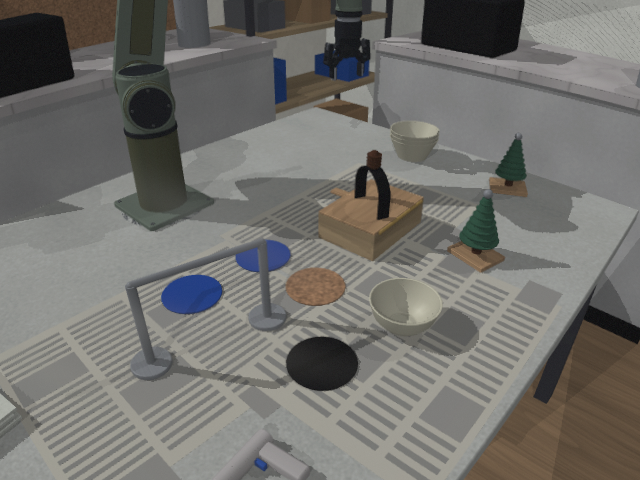

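View pics/top0.png

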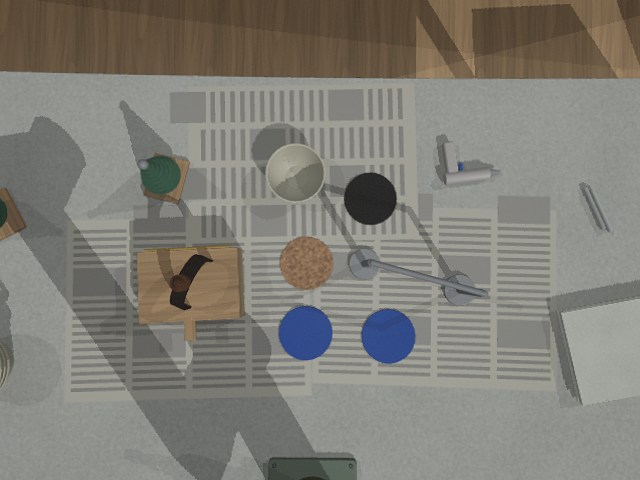

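```bash
cat > h.py <<'E'
import numpy as np,cv2
from plant import arm
from scipy.spatial.transform import Rotation as Ro
def cloud(n,d):
    c=arm.camera_info(n); K=np.array([[c['fx'],0,c['cx']],[0,c['fy'],c['cy']],[0,0,1.]])
    v,u=np.mgrid[0:480,0:640]
    pts=np.stack([u.ravel(),v.ravel()],1).astype(np.float64)
    q=cv2.undistortPoints(pts[:,None],K,np.array([c['k1'],0,0,0.]))[:,0]
    z=d.ravel().astype(float)
    X=(np.c_[q*z[:,None],z]-c['t'])@c['R']
    X[z<=0]=np.nan
    return X.reshape(480,640,3)
def proj(n,X):
    c=arm.camera_info(n); K=np.array([[c['fx'],0,c['cx']],[0,c['fy'],c['cy']],[0,0,1.]])
    return cv2.projectPoints(np.atleast_2d(X).astype(float),cv2.Rodrigues(c['R'])[0],c['t'],K,np.array([c['k1'],0,0,0.]))[0][:,0]
def shot(tag):
    o={}
    for n in("scene","top"):
        p,d=arm.capture(n); cv2.imwrite(f"pics/{n}{tag}.png",p[...,::-1]); np.save(f"pics/{n}{tag}.npy",d); np.save(f"pics/{n}{tag}_rgb.npy",p); o[n]=(p,d,cloud(n,d))
    return o
def load(tag):
    o={}
    for n in("scene","top"):
        d=np.load(f"pics/{n}{tag}.npy"); o[n]=(np.load(f"pics/{n}{tag}_rgb.npy"),d,cloud(n,d))
    return o
def crop(tag,n,x0,y0,x1,y1,f,out):
    p=load(tag)[n][0][y0:y1,x0:x1,::-1]
    cv2.imwrite(f"pics/{out}.png",cv2.resize(p,None,fx=f,fy=f,interpolation=cv2.INTER_CUBIC))
def tool():
    s=arm.sense(); q=np.array(s['tool_rot']); R=Ro.from_quat(q[[1,2,3,0]]).as_matrix(); return np.array(s['tcp_pos']),R,s
def goto(P,jawdir=None):
    """shift in tool axes mm, and turn making tool x parallel to jawdir (xy)"""
    p,R,s=tool(); d=R.T@(np.asarray(P)-p)*1000; t=0
    if jawdir is not None:
        j=R.T@np.r_[jawdir,0]; # rotation about tool y by a takes x -> (cos a,0,-sin a)
        t=np.arctan2(-j[2],j[0]); t=(t+np.pi/2)%np.pi-np.pi/2
    print("t",round(s['t'],2),"tcp",p.round(4),"shift",d.round(1),"turn",round(t,3),"j6",round(s['joints'][5],2),"F",np.round(s['ft_force'],2),"w",round(s['grip_width'],4)); print("toolx",R[:,0].round(3),"y",R[:,1].round(3),"z",R[:,2].round(3))
E
python3 - <<'E'
from h import *
o=load('0')
for n,pts in {"top":dict(mat=(306,263),boxtop=(215,300),tab=(190,335),cone=(180,284),postA=(365,258),bar=(410,275),table=(260,380)),"scene":dict(mat=(316,286),cone=(374,160),bar=(200,262),boxtop=(345,210),table=(60,300))}.items():
    for k,(u,v) in pts.items(): print(n,k,(u,v),o[n][2][v,u].round(4))
crop('0','top',120,230,330,370,3.8,'c_top'); crop('0','scene',300,140,440,270,4.5,'c_sc')
goto([0,0,0])
E
```

```text
top mat (306, 263) [0.52   0.0188 0.0032]
top boxtop (215, 300) [0.4397 0.2067 0.0733]
top tab (190, 335) [0.3667 0.2572 0.071 ]
top cone (180, 284) [0.4767 0.242  0.2104]
top postA (365, 258) [ 0.5324 -0.1133  0.0127]
top bar (410, 275) [ 0.4968 -0.184   0.1741]
top table (260, 380) [ 0.2597  0.1179 -0.0004]
scene mat (316, 286) [0.5264 0.0186 0.0055]
scene cone (374, 160) [0.4889 0.2389 0.1941]
scene bar (200, 262) [ 0.4975 -0.2164  0.1735]
scene boxtop (345, 210) [0.4458 0.2009 0.0717]
scene table (60, 300) [ 0.1843 -0.3614  0.0017]
t 0.1 tcp [0.1452 0.5556 0.2302] shift [-5.738e+02  2.314e+02 -2.000e-01] turn 0 j6 -0.15 F [-0.51  0.03 -0.53] w 0.0855
toolx [ 0.253  0.967 -0.002] y [-0.001 -0.002 -1.   ] z [-0.967  0.253  0.   ]
```

View pics/c_top.png

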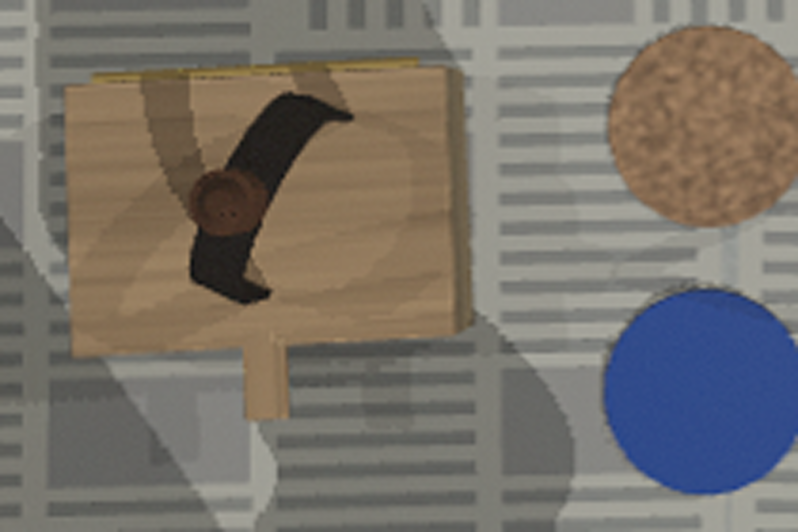

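View pics/c_sc.png

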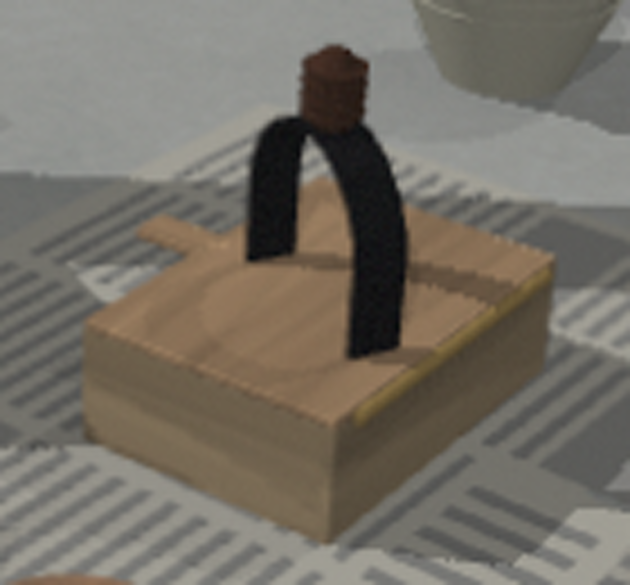

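```bash
python3 - <<'E'
from h import *
o=load('0')
# headband
allx={}
for n in o:
    p,d,X=o[n]; P=X.reshape(-1,3); c=p.reshape(-1,3).astype(int)
    roi=(P[:,0]>.36)&(P[:,0]<.56)&(P[:,1]>.1)&(P[:,1]<.36)
    k=roi&(P[:,2]>.175)&(P[:,2]<.22); Q=P[k]
    a=0.0
    print(n,"cone n",k.sum(),"median",np.median(Q,0).round(4),"mid",((Q.min(0)+Q.max(0))/2).round(4),"range",(np.ptp(Q,axis=0)).round(4))
    if n=='scene':
        # circle fit
        f=np.linalg.lstsq(np.c_[2*Q[:,:2],np.ones(len(Q))],(Q[:,:2]**2).sum(1),rcond=None)[0]; print(" circ",f[:2].round(4),np.sqrt(f[2]+f[0]**2+f[1]**2).round(4))
    k=roi&(P[:,2]>.085)&(P[:,2]<.175)&(c.sum(1)<120); Q=P[k]
    print(n,"arch n",k.sum()); w,v=np.linalg.eigh(np.cov(Q[:,:2].T)); print(" dir",v[:,1].round(3),"sd",np.sqrt(w).round(4),"range",Q.min(0).round(3),Q.max(0).round(3))
    e=v[:,1]; s=Q[:,:2]@e; t=Q[:,:2]@v[:,0]; print(" s",s.min().round(4),s.max().round(4),"t pct",np.percentile(t,[1,50,99]).round(4))
    rr=cv2.minAreaRect(Q[:,:2].astype(np.float32)*1000); print(" rect",rr)
    # bar
    k=(P[:,0]>.38)&(P[:,0]<.62)&(P[:,1]>-.36)&(P[:,1]<-.05)&(P[:,2]>.155)&(P[:,2]<.19); Q=P[k]
    w,v=np.linalg.eigh(np.cov(Q[:,:2].T)); e=v[:,1]; s=(Q[:,:2]-Q[:,:2].mean(0))@e
    i,j=np.argmin(s),np.argmax(s); m=Q[:,:2].mean(0)+e*(s.min()+s.max())/2
    print(n,"bar n",k.sum(),"dir",e.round(4),"len",(s.max()-s.min()).round(4),"mid",m.round(4),"z",np.percentile(Q[:,2],[5,50,95]).round(4))
    # flap top
    k=roi&(P[:,2]>.064)&(P[:,2]<.078)
    k2=(P[:,0]>.3)&(P[:,0]<.56)&(P[:,1]>.1)&(P[:,1]<.36)&(P[:,2]>.062)&(P[:,2]<.08); Q=P[k2]
    box=Q[Q[:,0]>.40]; r=cv2.minAreaRect(box[:,:2].astype(np.float32)*1000); print(n,"flap rect",r,"z",np.median(box[:,2]).round(4)); print(" corners",cv2.boxPoints(r).round(1).tolist())
    tab=Q[Q[:,0]<.385]; print(" tab n",len(tab),"min",tab.min(0).round(4),"max",tab.max(0).round(4),"med",np.median(tab,0).round(4)) if len(tab) else 0
    # mat
    k=(abs(P[:,0]-.52)<.09)&(abs(P[:,1]-.02)<.09)&(P[:,2]<.03)&(c[:,0]-c[:,2]>30); Q=P[k]; print(n,"mat",k.sum(),((Q.min(0)+Q.max(0))/2).round(4),np.ptp(Q,axis=0).round(3))
E
```

```text
scene cone n 237 median [0.4865 0.2412 0.1945] mid [0.4805 0.2479 0.1938] range [0.0318 0.0327 0.0344]
 circ [0.4816 0.2472] 0.0119
scene arch n 790
 dir [-0.917  0.398] sd [0.008  0.0447] range [0.426 0.213 0.085] [0.536 0.285 0.175]
 s -0.3981 -0.2838 t pct [-0.4342 -0.4195 -0.4062]
 rect ((479.9856262207031, 249.247314453125), (30.24321746826172, 114.34317779541016), 66.48627471923828)
scene bar n 1270 dir [0.2559 0.9667] len 0.2358 mid [ 0.4971 -0.217 ] z [0.1607 0.1737 0.1773]
scene flap rect ((477.3049621582031, 258.5208435058594), (156.98045349121094, 202.48919677734375), 1.2877854108810425) z 0.0726
 corners [[396.6000061035156, 358.0], [401.1000061035156, 155.5], [558.0999755859375, 159.10000610351562], [553.5, 361.5]]
 tab n 72 min [0.3552 0.2464 0.0668] max [0.3849 0.2712 0.0745] med [0.3718 0.2554 0.0724]
scene mat 1756 [0.5225 0.0214 0.0046] [0.117 0.122 0.009]
top cone n 298 median [0.4785 0.2449 0.202 ] mid [0.4789 0.2485 0.1942] range [0.0318 0.0311 0.0361]
top arch n 601
 dir [-0.926  0.378] sd [0.0082 0.0366] range [0.424 0.214 0.086] [0.533 0.28  0.173]
 s -0.4046 -0.2956 t pct [-0.424  -0.4084 -0.3957]
 rect ((479.12420654296875, 247.31951904296875), (28.74890899658203, 108.5396957397461), 66.54814910888672)
top bar n 793 dir [0.2554 0.9668] len 0.2336 mid [ 0.4922 -0.2177] z [0.1699 0.175  0.178 ]
top flap rect ((474.57659912109375, 261.7727355957031), (155.20729064941406, 203.6153106689453), 3.160309314727783) z 0.0714
 corners [[391.5, 359.1000061035156], [402.70001220703125, 155.8000030517578], [557.7000122070312, 164.39999389648438], [546.4000244140625, 367.70001220703125]]
 tab n 155 min [0.3582 0.2455 0.0652] max [0.3835 0.2703 0.0763] med [0.3709 0.2579 0.0713]
top mat 2183 [0.5203 0.019  0.0044] [0.117 0.118 0.017]
```

```bash
python3 - <<'E'
from h import *
goto([.480,.248,.245],[.39,.92])
goto([.480,.248,.174],[.39,.92])
E
```

```text
t 0.1 tcp [0.1452 0.5556 0.2302] shift [-212.9  -14.5 -401.7] turn 0.145 j6 -0.15 F [-0.51  0.03 -0.53] w 0.0855
toolx [ 0.253  0.967 -0.002] y [-0.001 -0.002 -1.   ] z [-0.967  0.253  0.   ]
t 0.1 tcp [0.1452 0.5556 0.2302] shift [-212.8   56.5 -401.8] turn 0.145 j6 -0.15 F [-0.51  0.03 -0.53] w 0.0855
toolx [ 0.253  0.967 -0.002] y [-0.001 -0.002 -1.   ] z [-0.967  0.253  0.   ]
```

Request:
send_rows([
  [-15, -2, -28, 0.01],
  [-33, -4, -62, 0.02],
  [-51, -5, -96, 0.035],
  [-69, -6, -130, 0.05],
  [-87, -7, -164, 0.06],
  [-105, -8, -198, 0.07],
  [-123, -9, -232, 0.085],
  [-141, -10, -266, 0.1],
], jaw=0)

```text
t: 0.77
tcp_pos: [0.3676, 0.3503, 0.2401]
tool_rot: [-0.58, 0.581, 0.403, -0.404]
ft_force: [-0.0, 0.1, 0.3]
grip_width: 0.0856
```

```bash
python3 - <<'E'
from h import *
goto([.480,.248,.245],[.39,.92])
E
```

```text
t 0.77 tcp [0.3676 0.3503 0.2401] shift [ -56.7   -4.9 -141. ] turn 0.045 j6 -0.62 F [-0.02  0.08  0.27] w 0.0856
toolx [ 0.349  0.937 -0.003] y [-0.001 -0.002 -1.   ] z [-0.937  0.349  0.001]
```

Request:
send_rows([
  [-12, -2, -30, 0.01],
  [-24, -3, -60, 0.02],
  [-36, -4, -90, 0.03],
  [-48, -5, -118, 0.045],
  [-57, -5, -141, 0.045],
  [-57, -5, -141, 0.045],
  [-57, -5, -141, 0.045],
])

```text
t: 1.35
tcp_pos: [0.4802, 0.2467, 0.2445]
tool_rot: [-0.59, 0.59, 0.388, -0.391]
ft_force: [-0.2, 0.1, -0.1]
grip_width: 0.0853
```

```bash
python3 - <<'E'
from h import *
goto([.480,.248,.174],[.39,.92])
shot('1'); crop('1','scene',300,80,460,240,3.7,'c1')
E
```

```text
t 1.35 tcp [0.4802 0.2467 0.2445] shift [ 1.3 70.5  0.6] turn -0.003 j6 -0.85 F [-0.24  0.07 -0.13] w 0.0853
toolx [ 0.393  0.919 -0.003] y [-0.003 -0.002 -1.   ] z [-0.919  0.393  0.002]
```

View pics/c1.png

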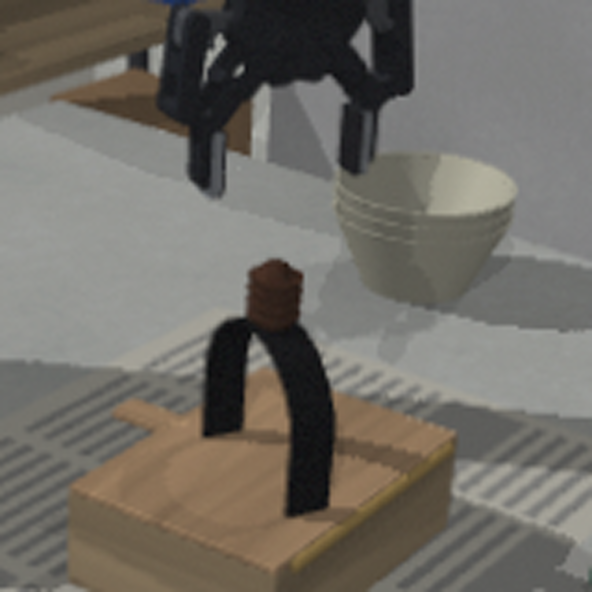

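The open fingers straddle the cone (crop 275,295), so I'll descend and grip.

Request:
send_rows([
  [1, 20, 1, 0],
  [1, 40, 1, 0],
  [1, 58, 1, 0],
  [1, 70, 1, 0],
  [1, 70, 1, 0],
])

```text
t: 1.87
tcp_pos: [0.475, 0.2493, 0.1712]
tool_rot: [0.59, -0.589, -0.387, 0.395]
ft_force: [-0.5, -0.2, -0.6]
grip_width: 0.0854
```

Request:
send_rows([
  [0, 0, 0, 0],
  [0, 0, 0, 0],
  [0, 0, 0, 0],
  [0, 0, 0, 0],
  [0, 0, 0, 0],
  [0, 0, 0, 0],
  [0, 0, 0, 0],
  [0, 0, 0, 0],
], jaw=1, grip_force=40)

```text
t: 2.53
tcp_pos: [0.4759, 0.2496, 0.1726]
tool_rot: [0.59, -0.589, -0.388, 0.394]
ft_force: [-1.4, -0.2, 5.6]
grip_width: 0.0271
```

```bash
python3 - <<'E'
from h import *
goto([.480,.248,.3],[.2556,.9667])
shot('2'); crop('2','scene',300,80,460,240,3.7,'c2')
E
```

```text
t 2.53 tcp [0.4759 0.2496 0.1726] shift [  -0.6 -127.5   -3.7] turn -0.141 j6 -0.85 F [-1.42 -0.16  5.59] w 0.0271
toolx [ 0.389  0.921 -0.006] y [-0.008 -0.003 -1.   ] z [-0.921  0.389  0.006]
```

View pics/c2.png

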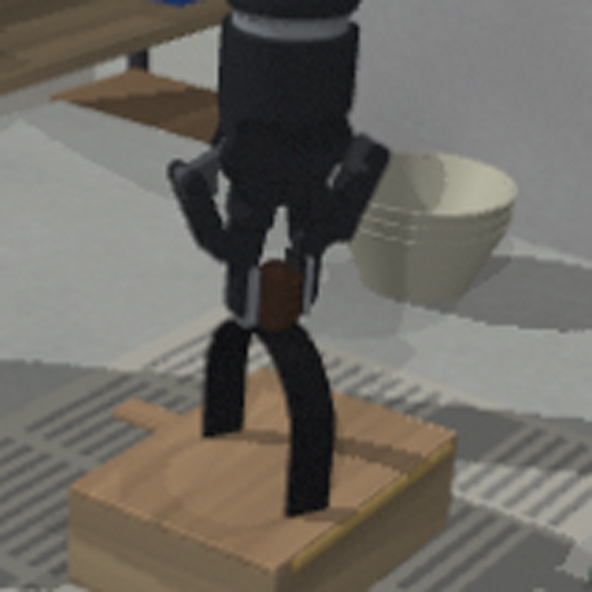

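Request:
send_rows([
  [0, -15, 0, 0],
  [0, -40, 0, 0],
  [0, -70, 0, 0],
  [0, -100, 0, 0],
  [0, -125, 0, -0.05],
  [0, -137, 0, -0.1],
  [0, -140, 0, -0.14],
  [0, -140, 0, -0.14],
])

```text
t: 3.3
tcp_pos: [0.4776, 0.2502, 0.3139]
tool_rot: [0.561, -0.56, -0.429, 0.433]
ft_force: [0.3, 0.4, -1.3]
grip_width: 0.0273
```

```bash
python3 - <<'E'
from h import *
goto([.4945,-.2173,.315],[.2556,.9667])
o=shot('3'); crop('3','scene',280,60,460,240,3.3,'c3')
P=o['scene'][2].reshape(-1,3);c=o['scene'][0].reshape(-1,3).astype(int)
k=(P[:,0]>.4)&(P[:,0]<.56)&(P[:,1]>.15)&(P[:,1]<.35)&(P[:,2]>.2)&(P[:,2]<.3)&(c.sum(1)<120);Q=P[k];print(len(Q),Q.min(0).round(3),Q.max(0).round(3)); print(cv2.minAreaRect(Q[:,:2].astype(np.float32)*1000))
E
```

```text
t 3.3 tcp [0.4776 0.2502 0.3139] shift [-447.5   -0.  -136.1] turn -0.001 j6 -0.99 F [ 0.34  0.41 -1.26] w 0.0273
toolx [ 0.256  0.967 -0.004] y [-0.005 -0.003 -1.   ] z [-0.967  0.256  0.004]
820 [0.427 0.219 0.216] [0.539 0.281 0.3  ]
((482.6778259277344, 249.73838806152344), (31.548362731933594, 115.89036560058594), 73.27090454101562)
```

View pics/c3.png

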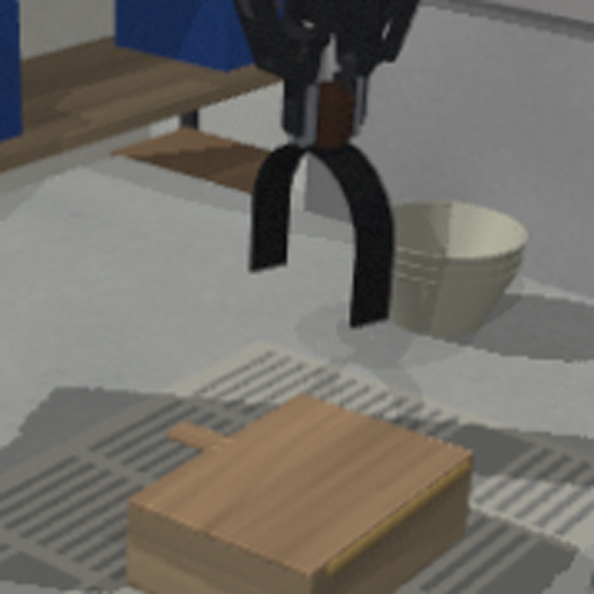

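Request:
send_rows([
  [-20, -4, -6, 0],
  [-52, -8, -15, 0],
  [-86, -8, -25, 0],
  [-120, -8, -35, 0],
  [-154, -8, -45, 0],
  [-188, -8, -55, 0],
  [-222, -8, -65, 0],
  [-256, -8, -75, 0],
])

```text
t: 4.07
tcp_pos: [0.482, -0.0184, 0.319]
tool_rot: [0.562, -0.559, -0.427, 0.435]
ft_force: [1.6, -0.3, -0.4]
grip_width: 0.0277
```

```bash
python3 - <<'E'
from h import *
goto([.490,-.216,.32],[.2556,.9667])
E
```

```text
t 4.07 tcp [ 0.482  -0.0184  0.319 ] shift [-188.9   -0.4  -58.8] turn -0.003 j6 -1.52 F [ 1.58 -0.34 -0.37] w 0.0277
toolx [ 0.259  0.966 -0.006] y [-0.012 -0.003 -1.   ] z [-0.966  0.259  0.01 ]
```

Request:
send_rows([
  [-33, 0, -10, 0],
  [-66, 0, -20, 0],
  [-99, 0, -30, 0],
  [-130, 0, -40, 0],
  [-160, 0, -50, 0],
  [-180, 0, -56, -0.003],
  [-189, 0, -59, -0.003],
  [-189, 0, -59, -0.003],
])

```text
t: 4.73
tcp_pos: [0.4895, -0.2176, 0.3179]
tool_rot: [0.564, -0.559, -0.426, 0.435]
ft_force: [0.5, 0.5, -2.0]
grip_width: 0.0274
```

Request:
send_rows([
  [0, 0, 0, 0],
  [0, 0, 0, 0],
])

```text
t: 4.9
tcp_pos: [0.4892, -0.2163, 0.317]
tool_rot: [0.564, -0.558, -0.426, 0.435]
ft_force: [-0.4, -0.4, -2.0]
grip_width: 0.0274
```

```bash
python3 - <<'E'
from h import *
goto([.490,-.216,.32],[.2556,.9667])
o=shot('4'); crop('4','scene',100,100,340,340,2.4,'c4')
for n in o:
    P=o[n][2].reshape(-1,3);c=o[n][0].reshape(-1,3).astype(int)
    k=(P[:,0]>.4)&(P[:,0]<.58)&(P[:,1]>-.3)&(P[:,1]<-.13)&(P[:,2]>.2)&(P[:,2]<.305)&(c.sum(1)<120);Q=P[k];print(n,len(Q),Q.min(0).round(3),Q.max(0).round(3)); print(cv2.minAreaRect(Q[:,:2].astype(np.float32)*1000))
E
```

```text
t 4.9 tcp [ 0.4892 -0.2163  0.317 ] shift [ 0.5 -3.  -0.7] turn -0.003 j6 -1.88 F [-0.39 -0.45 -1.99] w 0.0274
toolx [ 0.258  0.966 -0.004] y [-0.016 -0.    -1.   ] z [-0.966  0.259  0.015]
scene 84 [ 0.447 -0.244  0.216] [ 0.546 -0.203  0.304]
((496.77252197265625, -217.22857666015625), (25.868030548095703, 104.4457778930664), 74.44964599609375)
top 284 [ 0.439 -0.243  0.221] [ 0.547 -0.189  0.305]
((491.9085998535156, -213.82252502441406), (28.37653923034668, 107.8939208984375), 71.64170837402344)
```

View pics/c4.png

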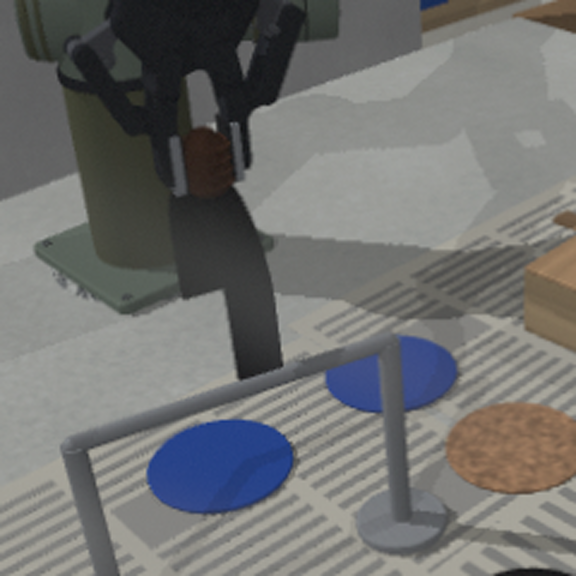

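View pics/top4.png

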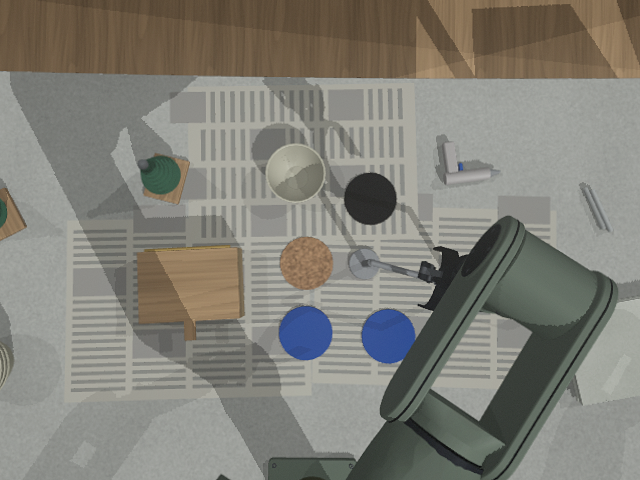

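Request:
send_rows([
  [0, 15, 0, 0],
  [0, 35, 0, 0],
  [0, 58, -1, 0],
  [0, 80, -1, 0],
  [0, 100, -2, 0],
  [0, 115, -2, 0],
  [0, 124, -2, 0],
  [0, 125, -2, 0],
])

```text
t: 5.67
tcp_pos: [0.4884, -0.215, 0.1905]
tool_rot: [0.565, -0.556, -0.426, 0.436]
ft_force: [-0.7, 0.7, -1.1]
grip_width: 0.0275
```

```bash
python3 - <<'E'
from h import *
goto([.490,-.216,.181],[.2556,.9667])
o=shot('5'); crop('5','scene',100,160,340,400,2.4,'c5')
E
```

```text
t 5.67 tcp [ 0.4884 -0.215   0.1905] shift [-0.5  9.5 -1.9] turn -0.001 j6 -1.88 F [-0.74  0.73 -1.1 ] w 0.0275
toolx [ 0.256  0.967 -0.003] y [-0.018  0.001 -1.   ] z [-0.966  0.256  0.018]
```

View pics/c5.png

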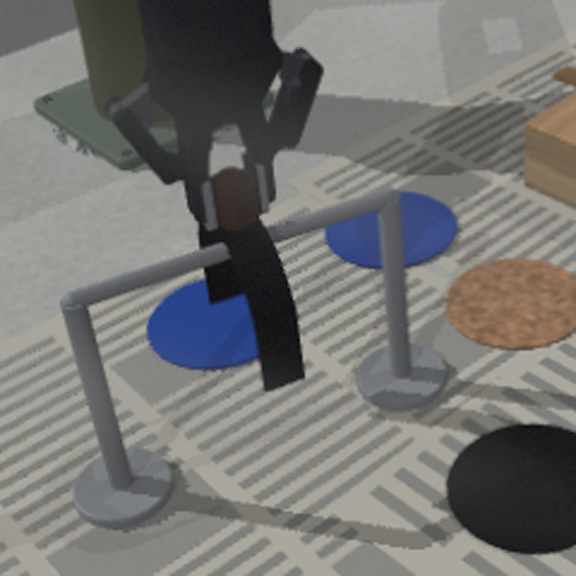

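Request:
send_rows([
  [0, 2, -1, 0],
  [0, 4, -2, 0],
  [0, 6, -2, 0],
  [0, 8, -2, 0],
  [0, 8, -2, 0],
  [0, 8, -2, 0],
])

```text
t: 6.27
tcp_pos: [0.4916, -0.2168, 0.1849]
tool_rot: [0.563, -0.558, -0.427, 0.435]
ft_force: [0.6, -0.0, -1.4]
grip_width: 0.0273
```

```bash
python3 - <<'E'
from h import *
goto([.490,-.216,.181],[.2556,.9667])
E
```

```text
t 6.27 tcp [ 0.4916 -0.2168  0.1849] shift [0.4 3.9 1.7] turn -0.001 j6 -1.88 F [ 0.56 -0.04 -1.45] w 0.0273
toolx [ 0.257  0.966 -0.005] y [-0.014 -0.001 -1.   ] z [-0.966  0.257  0.014]
```

Request:
send_rows([
  [0, 1, 0, 0],
  [0, 2, 0, 0],
  [0, 3, 0, 0],
  [0, 4, 0, 0],
  [0, 4, 0, 0],
  [0, 4, 0, 0],
])

```text
t: 6.77
tcp_pos: [0.4916, -0.2169, 0.1813]
tool_rot: [0.563, -0.558, -0.427, 0.435]
ft_force: [-0.4, -0.2, 2.6]
grip_width: 0.0275
```

```bash
python3 - <<'E'
from h import *
goto([.490,-.216,.181],[.2556,.9667])
E
```

```text
t 6.77 tcp [ 0.4916 -0.2169  0.1813] shift [0.5 0.3 1.8] turn -0.001 j6 -1.88 F [-0.38 -0.22  2.63] w 0.0275
toolx [ 0.257  0.966 -0.005] y [-0.014 -0.001 -1.   ] z [-0.966  0.257  0.013]
```

Force z went from -1.4 to +2.6 N, so the crown is on the bar. I'll release it and rise.

Request:
send_rows([
  [0, 0, 0, 0],
  [0, 0, 0, 0],
  [0, 0, 0, 0],
  [0, 0, 0, 0],
  [0, 0, 0, 0],
  [0, 0, 0, 0],
], jaw=0)

```text
t: 7.27
tcp_pos: [0.4916, -0.2169, 0.1812]
tool_rot: [0.563, -0.558, -0.427, 0.435]
ft_force: [0.1, -0.8, -0.5]
grip_width: 0.0854
```

Request:
send_rows([
  [0, -10, 0, 0],
  [0, -25, 0, 0],
  [0, -50, 0, 0],
  [0, -80, 0, 0],
  [0, -100, 0, 0],
  [0, -110, 0, 0],
  [0, -110, 0, 0],
])

```text
t: 7.85
tcp_pos: [0.4948, -0.2177, 0.2951]
tool_rot: [0.561, -0.56, -0.428, 0.434]
ft_force: [-0.3, -0.9, -0.2]
grip_width: 0.0853
```

```bash
python3 - <<'E'
from h import *
o=shot('6'); crop('6','scene',100,160,340,400,2.4,'c6')
goto([.372,.258,.20])
E
```

```text
t 7.95 tcp [ 0.4929 -0.2166  0.2908] shift [428.1  92.1 237.4] turn 0 j6 -1.88 F [-0.32 -0.58  0.17] w 0.0852
toolx [ 0.257  0.966 -0.005] y [-0.015 -0.001 -1.   ] z [-0.966  0.257  0.014]
```

View pics/c6.png

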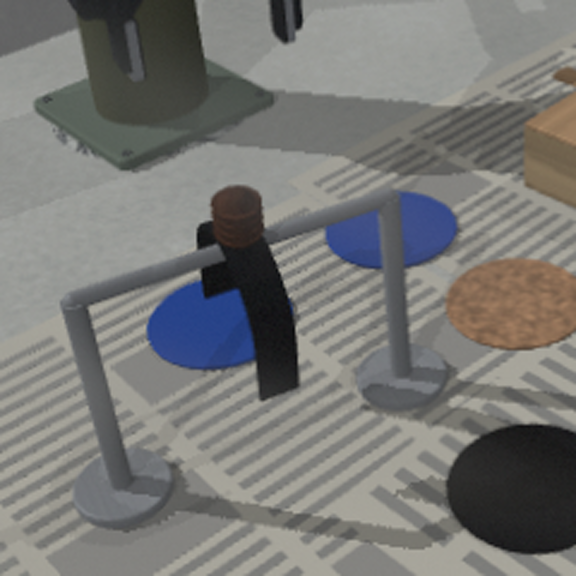

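```bash
python3 - <<'E'
from h import *
for tag in('0','6'):
  o=load(tag)
  for n in o:
    p,d,X=o[n];P=X.reshape(-1,3)
    k2=(P[:,0]>.32)&(P[:,0]<.60)&(P[:,1]>.08)&(P[:,1]<.42)&(P[:,2]>.064)&(P[:,2]<.08); Q=P[k2]
    m=(k2.reshape(480,640)*255).astype(np.uint8); nl,lab,st,_=cv2.connectedComponentsWithStats(m); i=1+np.argmax(st[1:,4]); Q=X[lab==i]
    # front edge: for body, per-y min x
    ys=np.arange(Q[:,1].min()+.01,Q[:,1].max()-.01,.005); f=[];b=[]
    for y in ys:
        q=Q[abs(Q[:,1]-y)<.004]; f.append(np.percentile(q[:,0],2)); b.append(np.percentile(q[:,0],98))
    f=np.array(f);b=np.array(b); 
    g=f>.385
    pf=np.polyfit(ys[g],f[g],1); pb=np.polyfit(ys,b,1)
    print(tag,n,"front slope",pf.round(4),"back",pb.round(4),"y range",Q[:,1].min().round(4),Q[:,1].max().round(4))
    T=Q[Q[:,0]<np.polyval(pf,Q[:,1])-.008]; print("  tab n",len(T),T.min(0).round(4),T.max(0).round(4),"line y(x)",np.polyfit(T[:,0],T[:,1],1).round(3))
    r=cv2.minAreaRect(Q[Q[:,0]>np.polyval(pf,Q[:,1])-.005][:,:2].astype(np.float32)*1000); print("  rect",np.round(r[0],1),np.round(r[1],1),round(r[2],2))
E
```

```text
0 scene front slope [-0.0019  0.4072] back [-0.0503  0.5648] y range 0.1558 0.3799
  tab n 124 [0.3552 0.2392 0.0652] [0.3985 0.3677 0.0753] line y(x) [ 1.008 -0.115]
  rect [476.4 267.8] [155.1 220.2] 2.36
0 top front slope [-0.0577  0.4147] back [-0.0502  0.5613] y range 0.156 0.3754
  tab n 199 [0.3582 0.2455 0.0652] [0.3919 0.2703 0.0763] line y(x) [0.016 0.252]
  rect [473.3 265.8] [157.1 210.8] 3.65
6 scene front slope [-0.0635  0.4184] back [-0.0528  0.5651] y range 0.1552 0.3779
  tab n 93 [0.3566 0.2447 0.0673] [0.3942 0.2726 0.0747] line y(x) [0.017 0.251]
  rect [475.5 266.2] [157.8 216.7] 3.82
6 top front slope [-0.0563  0.4148] back [-0.0523  0.5614] y range 0.1561 0.3752
  tab n 202 [0.3581 0.2464 0.0657] [0.3916 0.2705 0.0775] line y(x) [0.036 0.245]
  rect [473.3 265.7] [156.9 210.9] 3.6
```

```bash
python3 - <<'E'
from h import *
goto([.375,.258,.20],[-.055,.9985])
E
```

```text
t 7.95 tcp [ 0.4929 -0.2166  0.2908] shift [428.9  92.  234.5] turn -0.315 j6 -1.88 F [-0.32 -0.58  0.17] w 0.0852
toolx [ 0.257  0.966 -0.005] y [-0.015 -0.001 -1.   ] z [-0.966  0.257  0.014]
```

Request:
send_rows([
  [16, 0, 9, 0],
  [46, 0, 25, -0.02],
  [80, 0, 44, -0.06],
  [114, 0, 62, -0.1],
  [148, 0, 81, -0.15],
  [182, 5, 100, -0.2],
  [216, 15, 118, -0.25],
  [250, 25, 137, -0.3],
])

```text
t: 8.62
tcp_pos: [0.4225, 0.0618, 0.2644]
tool_rot: [0.494, -0.485, -0.506, 0.515]
ft_force: [0.5, 0.5, -0.8]
grip_width: 0.0852
```

```bash
python3 - <<'E'
from h import *
goto([.375,.258,.15],[-.055,.9985])
E
```

```text
t 8.62 tcp [0.4225 0.0618 0.2644] shift [198.1 115.   37.2] turn -0.013 j6 -1.67 F [ 0.5   0.5  -0.84] w 0.0852
toolx [-0.042  0.999 -0.   ] y [-0.018 -0.001 -1.   ] z [-0.999 -0.042  0.018]
```

Request:
send_rows([
  [34, 10, 6, 0],
  [68, 25, 12, 0],
  [102, 45, 19, 0],
  [136, 70, 26, -0.01],
  [165, 90, 31, -0.013],
  [188, 108, 35, -0.013],
  [198, 115, 37, -0.013],
  [198, 115, 37, -0.013],
])

```text
t: 9.28
tcp_pos: [0.3716, 0.2581, 0.1463]
tool_rot: [0.491, -0.48, -0.507, 0.522]
ft_force: [0.1, -0.2, 0.0]
grip_width: 0.0853
```

Request:
send_rows([
  [0, 0, 0, 0],
  [0, 0, 0, 0],
])

```text
t: 9.45
tcp_pos: [0.3715, 0.2571, 0.1461]
tool_rot: [0.491, -0.48, -0.507, 0.522]
ft_force: [-0.2, -0.7, -0.2]
grip_width: 0.0857
```

```bash
python3 - <<'E'
from h import *
goto([.375,.258,.047],[-.055,.9985])
o=shot('7'); crop('7','scene',260,100,440,280,3.2,'c7')
P=o['scene'][2].reshape(-1,3);c=o['scene'][0].reshape(-1,3).astype(int)
k=(abs(P[:,0]-.49)<.09)&(abs(P[:,1]+.217)<.05)&(P[:,2]>.09)&(P[:,2]<.172)&(c.sum(1)<120);Q=P[k];print(len(Q),Q.min(0).round(3),Q.max(0).round(3));print(cv2.minAreaRect(Q[:,:2].astype(np.float32)*1000))
E
```

```text
t 9.45 tcp [0.3715 0.2571 0.1461] shift [ 1.  99.  -6.2] turn 0.003 j6 -1.22 F [-0.23 -0.74 -0.25] w 0.0857
toolx [-0.058  0.998 -0.003] y [-0.026 -0.005 -1.   ] z [-0.998 -0.058  0.027]
1079 [ 0.43  -0.243  0.09 ] [ 0.546 -0.188  0.172]
((486.418701171875, -220.56546020507812), (39.333404541015625, 115.93238830566406), 76.34870910644531)
```

View pics/c7.png

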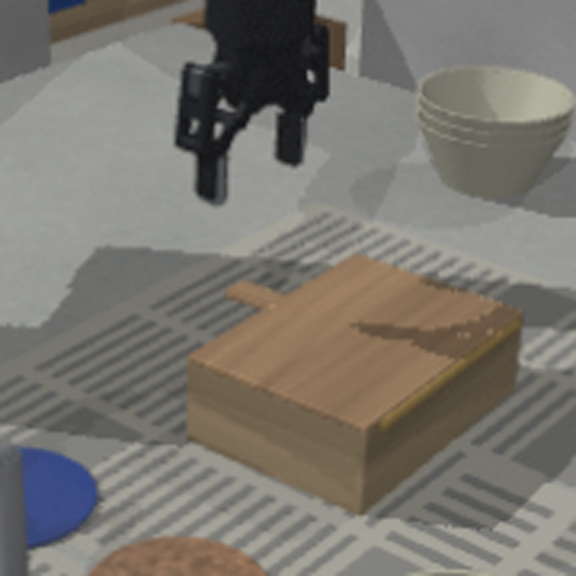

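View pics/top7.png

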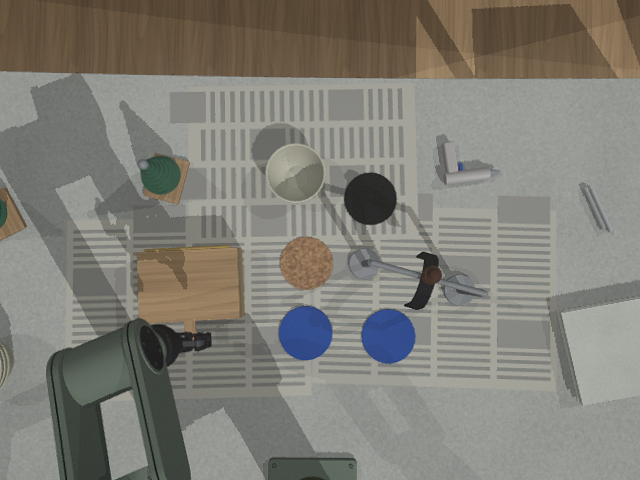

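Request:
send_rows([
  [0, 14, -2, 0],
  [1, 34, -4, 0.003],
  [1, 56, -6, 0.003],
  [1, 76, -6, 0.003],
  [1, 92, -6, 0.003],
  [1, 99, -6, 0.003],
  [1, 99, -6, 0.003],
  [1, 99, -6, 0.003],
])

```text
t: 10.22
tcp_pos: [0.3771, 0.2579, 0.0487]
tool_rot: [0.492, -0.482, -0.507, 0.519]
ft_force: [1.1, 0.3, 0.5]
grip_width: 0.0851
```

```bash
python3 - <<'E'
from h import *
goto([.375,.258,.047],[-.055,.9985])
o=shot('8'); crop('8','scene',280,140,400,260,4.5,'c8')
E
```

```text
t 10.22 tcp [0.3771 0.2579 0.0487] shift [0.2 1.8 2. ] turn -0.002 j6 -1.22 F [1.14 0.33 0.47] w 0.0851
toolx [-0.053  0.999 -0.002] y [-0.023 -0.003 -1.   ] z [-0.998 -0.053  0.023]
```

View pics/c8.png

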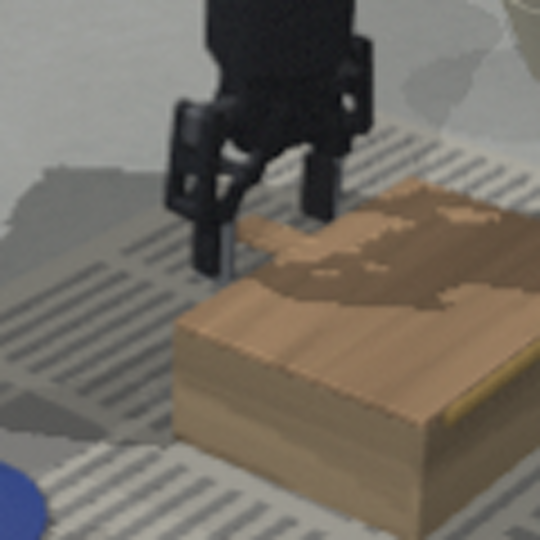

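Request:
send_rows([
  [0, 2, 3, 0],
  [0, 2, 3, 0],
  [0, 2, 3, 0],
  [0, 2, 3, 0],
  [0, 2, 3, 0],
  [0, 2, 3, 0],
  [0, 2, 3, 0],
  [0, 2, 3, 0],
], jaw=1, grip_force=30)

```text
t: 10.98
tcp_pos: [0.3747, 0.2589, 0.0478]
tool_rot: [0.491, -0.482, -0.508, 0.519]
ft_force: [-1.9, 3.0, 4.1]
grip_width: 0.0231
```

```bash
cat >> h.py <<'E'
def arc(hinge,bx,angles,r=None):
    p,R,s=tool()
    h=np.array(hinge); v=p-h; 
    bx=np.r_[bx,0]/np.linalg.norm(bx)
    # current effective radius & angle about the hinge, using grasp point 21 mm above the TCP
    g=p+np.array([0,0,.021])-h; u=-g@bx; w=g[2]; rr=np.hypot(u,w); a0=np.arctan2(w,u)
    print("r",rr.round(4),"a0",a0.round(3),"F",np.round(s['ft_force'],1),"w",s['grip_width'],"t",s['t'])
    for a in angles:
        d=-bx*(rr*np.cos(a)-u)+np.array([0,0,rr*np.sin(a)-w]); print(round(a,3),(R.T@d*1000).round(1))
E
python3 - <<'E'
from h import *
goto([.375,.258,.047],[-.055,.9985])
arc([.5505,.2677,.065],[.9985,.055],np.arange(.08,.7,.08))
E
```

```text
t 10.98 tcp [0.3747 0.2589 0.0478] shift [-0.9  0.8 -0.2] turn -0.002 j6 -1.22 F [-1.93  2.97  4.09] w 0.0231
toolx [-0.053  0.999 -0.   ] y [-0.021 -0.002 -1.   ] z [-0.998 -0.053  0.021]
r 0.176 a0 0.022 F [-1.9  3.   4.1] w 0.023115259878525998 t 10.9833
0.08 [ -0.  -10.2  -0.3]
0.16 [ -0.  -24.3  -1.7]
0.24 [ -0.  -38.1  -4.2]
0.32 [ -0.  -51.7  -7.8]
0.4 [ -0.  -65.  -12.5]
0.48 [ -0.  -77.9 -18.2]
0.56 [  0.  -90.2 -25. ]
0.64 [   0.  -102.   -32.7]
```

Request:
send_rows([
  [0, -10, 0, 0],
  [0, -24, -2, 0],
  [0, -38, -4, 0],
  [0, -52, -8, 0],
  [0, -65, -12, 0],
  [0, -78, -18, 0],
  [0, -90, -25, 0],
  [0, -90, -25, 0],
])

```text
t: 11.65
tcp_pos: [0.402, 0.2606, 0.1391]
tool_rot: [0.492, -0.481, -0.508, 0.518]
ft_force: [-3.0, 1.9, 1.4]
grip_width: 0.0232
```

```bash
python3 - <<'E'
from h import *
arc([.5505,.2677,.065],[.9985,.055],np.arange(.64,1.21,.08))
o=shot('9'); crop('9','scene',280,100,440,260,3.5,'c9')
E
```

```text
r 0.1764 a0 0.569 F [-3.   1.9  1.4] w 0.02316519241143956 t 11.65
0.64 [  0.  -10.4  -6.9]
0.72 [  0.  -21.6 -15.5]
0.8 [  0. -32. -25.]
0.88 [  0.1 -41.7 -35.3]
0.96 [  0.1 -50.4 -46.4]
1.04 [  0.1 -58.3 -58.1]
1.12 [  0.1 -65.2 -70.4]
1.2 [  0.2 -71.1 -83.2]
```

View pics/c9.png

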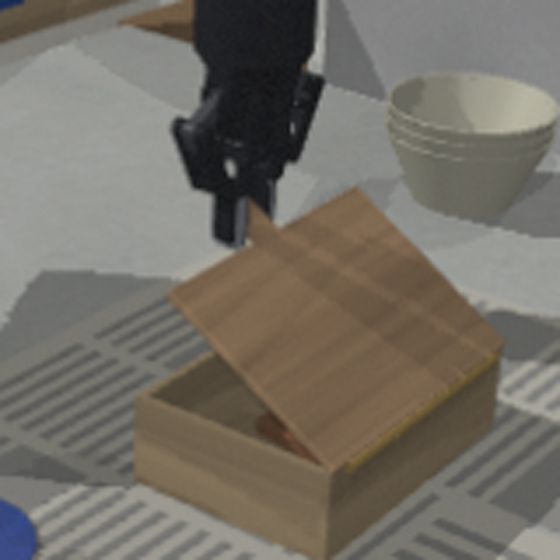

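The flap is rising with the tab (crop 250,215) still between the fingers, so I'll continue.

Request:
send_rows([
  [0, -10, -7, 0],
  [0, -22, -15, 0],
  [0, -32, -25, 0],
  [0, -42, -35, 0],
  [0, -50, -46, 0],
  [0, -58, -58, 0],
  [0, -65, -70, 0],
  [0, -65, -70, 0],
])

```text
t: 12.42
tcp_pos: [0.4736, 0.265, 0.201]
tool_rot: [0.492, -0.481, -0.508, 0.518]
ft_force: [-1.4, 4.4, -1.5]
grip_width: 0.0236
```

```bash
python3 - <<'E'
from h import *
arc([.5505,.2677,.065],[.9985,.055],np.arange(1.16,1.70,.08))
E
```

```text
r 0.1748 a0 1.115 F [-1.4  4.4 -1.5] w 0.023570265483598273 t 12.4167
1.16 [ 0.  -3.4 -7. ]
1.24 [  0.1  -8.8 -20. ]
1.32 [  0.1 -13.1 -33.3]
1.4 [  0.1 -16.3 -46.9]
1.48 [  0.2 -18.4 -60.7]
1.56 [  0.2 -19.4 -74.7]
1.64 [  0.2 -19.3 -88.6]
```

Request:
send_rows([
  [0, -3, -7, 0],
  [0, -9, -20, 0],
  [0, -13, -33, 0],
  [0, -16, -47, 0],
  [0, -18, -61, 0],
  [0, -19, -75, 0],
  [0, -19, -88, 0],
  [0, -19, -88, 0],
])

```text
t: 13.08
tcp_pos: [0.5618, 0.2704, 0.2164]
tool_rot: [0.493, -0.48, -0.507, 0.519]
ft_force: [-0.4, 5.6, -3.3]
grip_width: 0.023
```

```bash
python3 - <<'E'
from h import *
arc([.5505,.2677,.065],[.9985,.055],[1.6])
o=shot('10'); crop('10','scene',280,60,480,260,3,'c10')
E
```

```text
r 0.1727 a0 1.637 F [-0.4  5.6 -3.3] w 0.023046290373300214 t 13.0833
1.6 [-0.  -0.1  6.4]
```

View pics/c10.png

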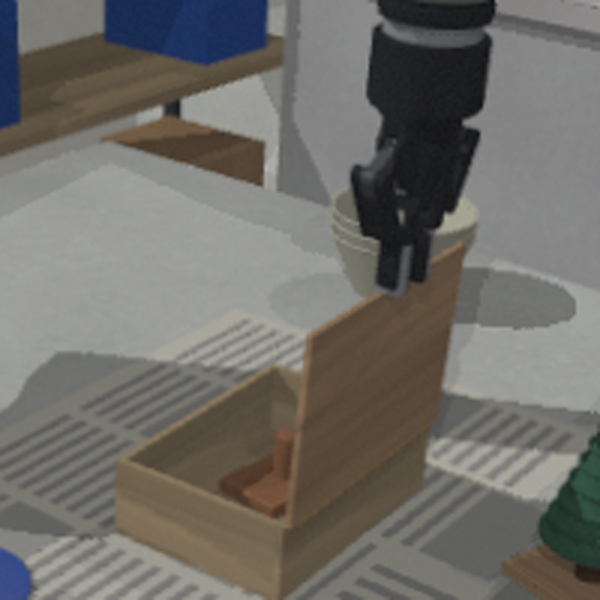

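View pics/top10.png

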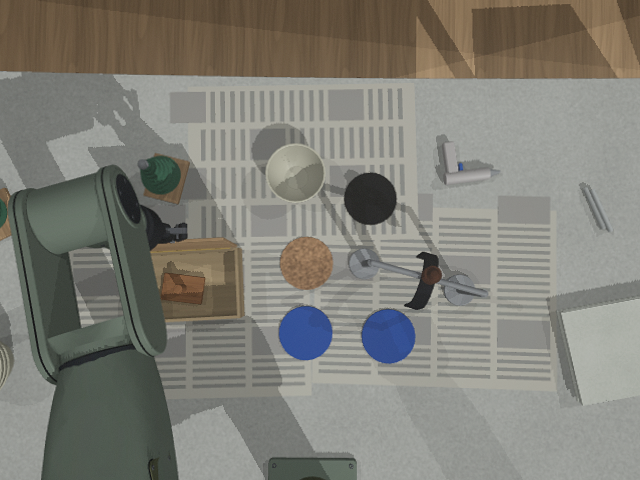

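Request:
send_rows([
  [0, 0, 0, 0],
  [0, 0, 0, 0],
  [0, 0, 0, 0],
  [0, 0, 0, 0],
  [0, 0, 0, 0],
  [0, 0, 0, 0],
], jaw=0)

```text
t: 13.68
tcp_pos: [0.5614, 0.2701, 0.2168]
tool_rot: [0.493, -0.48, -0.508, 0.518]
ft_force: [0.2, 0.2, -0.7]
grip_width: 0.0855
```

Request:
send_rows([
  [0, -10, 0, 0],
  [0, -30, 0, 0],
  [0, -60, 0, 0],
  [0, -85, 10, 0],
  [0, -95, 40, 0],
  [0, -95, 75, 0],
  [0, -95, 110, 0],
  [0, -95, 145, 0],
])

```text
t: 14.35
tcp_pos: [0.4178, 0.2622, 0.3165]
tool_rot: [0.493, -0.481, -0.508, 0.518]
ft_force: [0.2, -0.5, 0.2]
grip_width: 0.0851
```

Request:
send_rows([
  [20, 0, 30, 0],
  [55, 0, 45, 0],
  [90, 0, 55, 0],
  [120, 0, 60, 0],
  [130, 0, 60, 0],
  [130, 0, 60, 0],
])

```text
t: 14.85
tcp_pos: [0.3507, 0.3908, 0.3189]
tool_rot: [0.492, -0.48, -0.509, 0.518]
ft_force: [-0.9, -1.0, 0.4]
grip_width: 0.0854
```

```bash
python3 - <<'E'
from h import *
o=shot('11'); crop('11','top',120,210,260,350,4.2,'c11'); crop('11','scene',280,100,480,260,3,'c11s'); goto([.5,.26,.3])
E
```

```text
t 14.95 tcp [0.3515 0.3884 0.3184] shift [-136.    15.2 -142. ] turn 0 j6 -0.96 F [ 0.16 -0.17  1.12] w 0.0853
toolx [-0.052  0.999  0.002] y [-0.021  0.001 -1.   ] z [-0.998 -0.052  0.021]
```

View pics/c11.png

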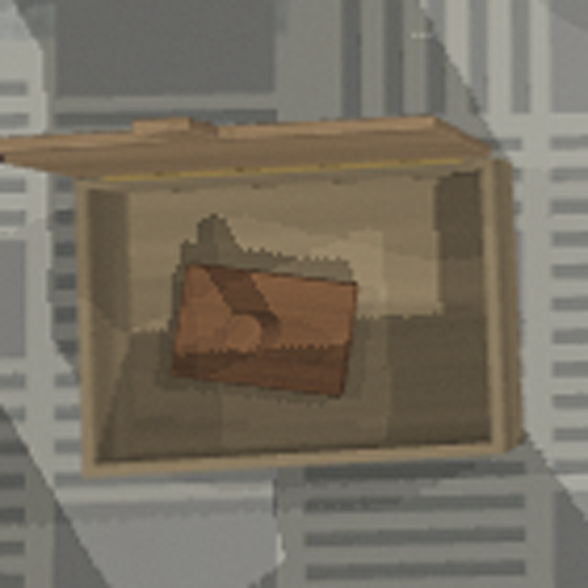

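View pics/c11s.png

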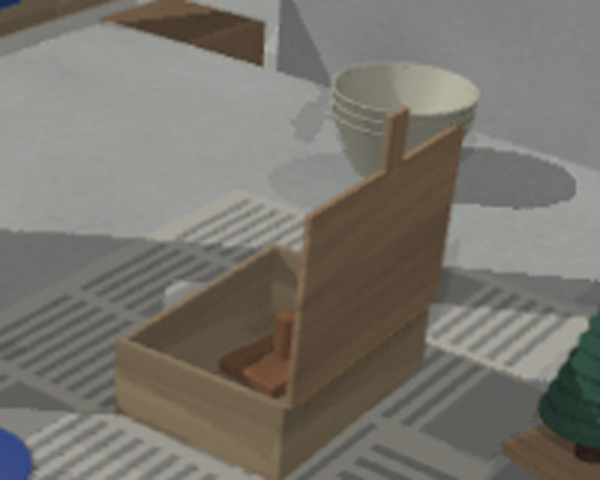

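```bash
python3 - <<'E'
from h import *
o=load('11')
X=o['top'][2]; c=o['top'][0].astype(int)
P=X.reshape(-1,3)
def line(u,v): return X[int(round(v)),int(round(u))].round(4)
for q in [(245,330),(240,325),(250,335),(300,320),(200,340)]:
    print(q,line(120+q[0]/4.2,210+q[1]/4.2))
roi=(abs(P[:,0]-.47)<.06)&(P[:,1]>.19)&(P[:,1]<.34)
cc=c.reshape(-1,3); red=(cc[:,0]-cc[:,2]>35)&(cc[:,0]>1.55*cc[:,1])
k=roi&(P[:,2]>.042)&(P[:,2]<.062); Q=P[k]; print("dowel",len(Q),np.median(Q,0).round(4),((Q.min(0)+Q.max(0))/2).round(4),np.ptp(Q,axis=0).round(4))
k=roi&(P[:,2]>.012)&(P[:,2]<.026)&red; Q=P[k]; r=cv2.minAreaRect(Q[:,:2].astype(np.float32)*1000); print("slab",len(Q),r,np.median(Q[:,2]).round(4))
X=o['scene'][2];P=X.reshape(-1,3);cc=o['scene'][0].reshape(-1,3).astype(int);red=(cc[:,0]-cc[:,2]>35)
roi=(abs(P[:,0]-.47)<.065)&(P[:,1]>.19)&(P[:,1]<.34)
for lo,hi in((.024,.042),(.042,.062)):
    k=roi&red&(P[:,2]>lo)&(P[:,2]<hi);Q=P[k];print("scene",lo,len(Q),Q.min(0).round(4) if len(Q) else 0,Q.max(0).round(4) if len(Q) else 0)
# flap angle
k=(P[:,0]>.5)&(P[:,0]<.62)&(P[:,1]>.15)&(P[:,1]<.38)&(P[:,2]>.09)&(P[:,2]<.22);Q=P[k];A=np.c_[Q[:,1:],np.ones(len(Q))];f=np.linalg.lstsq(A,Q[:,0],rcond=None)[0];print("flap x=",f.round(4),"angle",np.pi/2+np.arctan(f[1]))
E
```

```text
(245, 330) [0.4613 0.2902 0.0528]
(240, 325) [0.4654 0.293  0.0508]
(250, 335) [0.4592 0.2856 0.0536]
(300, 320) [0.4667 0.2713 0.0197]
(200, 340) [0.4552 0.3223 0.0164]
dowel 80 [0.4623 0.2895 0.0533] [0.4623 0.2913 0.0503] [0.019  0.0205 0.0153]
slab 0 ((0.0, 0.0), (0.0, 0.0), 0.0) nan
scene 0.024 40 [0.4549 0.28   0.0242] [0.472  0.2891 0.0417]
scene 0.042 50 [0.4546 0.2805 0.0433] [0.4724 0.3003 0.0578]
flap x= [-0.0553  0.0324  0.5656] angle 1.6031865712688071
  return _methods._mean(a, axis=axis, dtype=dtype,
  ret = ret.dtype.type(ret / rcount)
```

```bash
python3 - <<'E'
from h import *
goto([.463,.290,.20],[-.055,.9985])
E
```

```text
t 14.95 tcp [0.3515 0.3884 0.3184] shift [-104.3  116.  -108.7] turn -0.003 j6 -0.96 F [ 0.16 -0.17  1.12] w 0.0853
toolx [-0.052  0.999  0.002] y [-0.021  0.001 -1.   ] z [-0.998 -0.052  0.021]
```

Request:
send_rows([
  [-15, 8, -16, 0],
  [-38, 30, -40, 0],
  [-61, 55, -64, 0],
  [-84, 82, -88, 0],
  [-100, 105, -105, 0],
  [-104, 116, -109, 0],
  [-104, 116, -109, 0],
  [-104, 116, -109, 0],
])

```text
t: 15.62
tcp_pos: [0.4632, 0.2894, 0.2]
tool_rot: [0.493, -0.481, -0.507, 0.518]
ft_force: [0.0, -0.1, 1.0]
grip_width: 0.0853
```

```bash
python3 - <<'E'
from h import *
goto([.463,.290,.075],[-.055,.9985])
E
```

```text
t 15.62 tcp [0.4632 0.2894 0.2   ] shift [  0.4 124.9  -2.6] turn -0.005 j6 -1.23 F [ 0.04 -0.06  1.02] w 0.0853
toolx [-0.05   0.999  0.002] y [-0.022  0.001 -1.   ] z [-0.999 -0.05   0.022]
```

Request:
send_rows([
  [0, 20, 0, 0],
  [0, 45, -1, 0],
  [0, 70, -1, 0],
  [0, 95, -2, 0],
  [0, 115, -2, 0],
  [0, 125, -3, 0],
  [0, 125, -3, 0],
])

```text
t: 16.2
tcp_pos: [0.462, 0.29, 0.0742]
tool_rot: [0.493, -0.481, -0.507, 0.519]
ft_force: [-1.5, 0.0, 0.7]
grip_width: 0.0854
```

```bash
python3 - <<'E'
from h import *
goto([.463,.290,.023],[-.055,.9985])
o=shot('12'); crop('12','scene',280,100,480,260,3,'c12')
E
```

```text
t 16.2 tcp [0.462  0.29   0.0742] shift [-0.1 51.1 -2.2] turn -0.004 j6 -1.23 F [-1.49  0.03  0.68] w 0.0854
toolx [-0.051  0.999  0.001] y [-0.025 -0.    -1.   ] z [-0.998 -0.051  0.025]
```

View pics/c12.png

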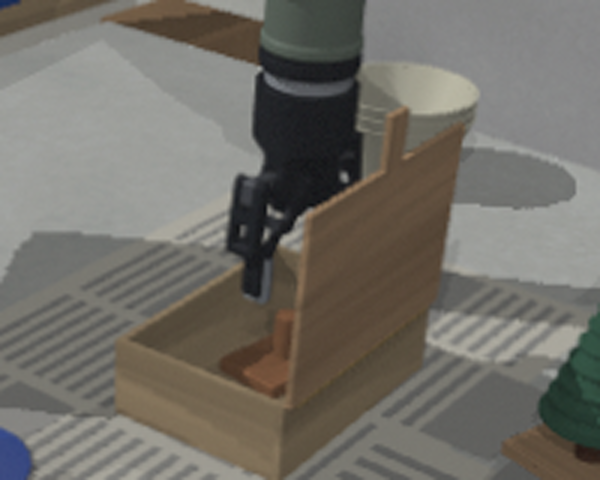

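Clear of the walls and the flap, with the dowel (crop 285,330) ahead of the near finger. I'll descend and grip.

Request:
send_rows([
  [0, 12, 0, 0],
  [0, 26, -1, 0],
  [0, 38, -2, 0],
  [0, 47, -2, 0],
  [0, 50, -2, 0],
  [0, 50, -2, 0],
])

```text
t: 16.8
tcp_pos: [0.4644, 0.2905, 0.0255]
tool_rot: [0.493, -0.481, -0.507, 0.518]
ft_force: [-0.0, -0.0, 0.4]
grip_width: 0.0858
```

Request:
send_rows([
  [0, 0, 0, 0],
  [0, 0, 0, 0],
  [0, 0, 0, 0],
  [0, 0, 0, 0],
  [0, 0, 0, 0],
  [0, 0, 0, 0],
  [0, 0, 0, 0],
  [0, 0, 0, 0],
], jaw=1, grip_force=45)

```text
t: 17.47
tcp_pos: [0.465, 0.2907, 0.0261]
tool_rot: [0.493, -0.481, -0.508, 0.517]
ft_force: [-0.5, 0.9, 2.8]
grip_width: 0.0188
```

```bash
python3 - <<'E'
from h import *
goto([.463,.290,.21])
E
```

```text
t 17.47 tcp [0.465  0.2907 0.0261] shift [  -0.2 -183.8    5.8] turn 0 j6 -1.23 F [-0.45  0.88  2.76] w 0.0188
toolx [-0.051  0.999  0.002] y [-0.021  0.001 -1.   ] z [-0.998 -0.051  0.021]
```

Request:
send_rows([
  [0, -8, 0, 0],
  [0, -24, 1, 0],
  [0, -48, 2, 0],
  [0, -76, 3, 0],
  [0, -106, 4, 0],
  [0, -136, 5, 0],
  [0, -166, 6, 0],
  [0, -190, 7, 0],
])

```text
t: 18.13
tcp_pos: [0.4621, 0.2902, 0.219]
tool_rot: [0.492, -0.482, -0.508, 0.517]
ft_force: [0.1, -0.8, -1.0]
grip_width: 0.0185
```

```bash
python3 - <<'E'
from h import *
o=shot('13'); crop('13','scene',280,60,480,260,3,'c13')
for n in o:
    P=o[n][2].reshape(-1,3);c=o[n][0].reshape(-1,3).astype(int)
    k=(abs(P[:,0]-.52)<.08)&(abs(P[:,1]-.02)<.08)&(P[:,2]<.02)&(c[:,0]-c[:,2]>30);m=k.reshape(480,640).astype(np.uint8);nl,lab,st,_=cv2.connectedComponentsWithStats(m);i=1+np.argmax(st[1:,4]);Q=o[n][2][lab==i]
    print(n,"mat",st[i,4],cv2.minEnclosingCircle(Q[:,:2].astype(np.float32)*1000))
goto([.521,.020,.22])
E
```

```text
scene mat 1766 ((521.2894897460938, 20.56007957458496), 61.456634521484375)
top mat 2192 ((520.79931640625, 18.549358367919922), 60.0224494934082)
t 18.23 tcp [0.4649 0.2914 0.2221] shift [-274.    -0.   -42.2] turn 0 j6 -1.23 F [ 0.06 -0.48 -0.13] w 0.0185
toolx [-0.051  0.999  0.006] y [-0.011  0.006 -1.   ] z [-0.999 -0.051  0.01 ]
```

View pics/c13.png

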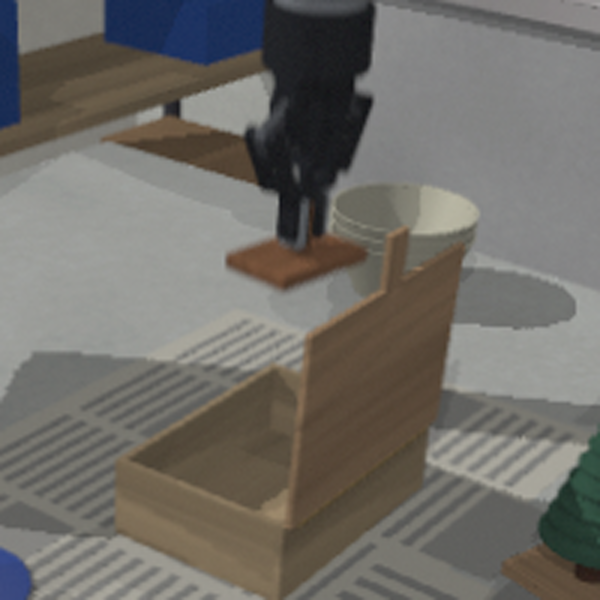

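Disc candidates: blue at top-view (305,333) and (388,336), black at (370,198), brown speckled cork at (306,263). The mat described is the cork one, which the enlarged crop c_top (705,125) shows as speckled brown cork lying between the box and the rail. The stand is held level, so I'll carry it there.

Request:
send_rows([
  [-12, 0, 0, 0],
  [-38, 0, 0, 0],
  [-70, 0, 0, 0],
  [-102, 0, -2, 0],
  [-134, 0, -6, 0],
  [-166, 0, -12, 0],
  [-196, 0, -20, 0],
  [-222, 0, -28, 0],
])

```text
t: 18.9
tcp_pos: [0.5025, 0.0684, 0.2183]
tool_rot: [0.492, -0.482, -0.51, 0.515]
ft_force: [0.2, 0.4, -0.8]
grip_width: 0.0184
```

```bash
python3 - <<'E'
from h import *
goto([.521,.020,.22])
E
```

```text
t 18.9 tcp [0.5025 0.0684 0.2183] shift [-49.3  -2.2 -16. ] turn 0 j6 -1.66 F [ 0.19  0.43 -0.78] w 0.0184
toolx [-0.05   0.999  0.006] y [-0.015  0.005 -1.   ] z [-0.999 -0.05   0.015]
```

Request:
send_rows([
  [-18, 0, -6, 0],
  [-34, -2, -11, 0],
  [-45, -2, -15, 0],
  [-49, -2, -16, 0],
  [-49, -2, -16, 0],
  [-49, -2, -16, 0],
  [-49, -2, -16, 0],
  [-49, -2, -16, 0],
])

```text
t: 19.57
tcp_pos: [0.5206, 0.0213, 0.2196]
tool_rot: [0.492, -0.482, -0.51, 0.515]
ft_force: [-0.8, -0.2, -1.3]
grip_width: 0.0187
```

Request:
send_rows([
  [0, 0, 0, 0],
  [0, 0, 0, 0],
  [0, 0, 0, 0],
  [0, 0, 0, 0],
  [0, 0, 0, 0],
  [0, 0, 0, 0],
])

```text
t: 20.07
tcp_pos: [0.5206, 0.0213, 0.2197]
tool_rot: [0.492, -0.482, -0.51, 0.515]
ft_force: [-0.6, 0.0, -0.9]
grip_width: 0.0186
```

```bash
python3 - <<'E'
from h import *
o=shot('14'); goto([.521,.020,.22])
import time
P=o['scene'][2].reshape(-1,3);c=o['scene'][0].reshape(-1,3).astype(int)
k=(abs(P[:,0]-.52)<.08)&(abs(P[:,1]-.02)<.08)&(P[:,2]>.19)&(P[:,2]<.222)&(c[:,0]-c[:,2]>30);Q=P[k];print("stand",len(Q),Q.min(0).round(3),Q.max(0).round(3),cv2.minAreaRect(Q[:,:2].astype(np.float32)*1000))
top=Q[Q[:,2]>.2]; f=np.linalg.svd(top-top.mean(0))[2][2]; print("slab-top normal",f.round(3))
for n in o:
    P=o[n][2].reshape(-1,3);c=o[n][0].reshape(-1,3).astype(int)
    b=(abs(P[:,0]-.49)<.1)&(abs(P[:,1]+.217)<.06)&(c.sum(1)<120)&(P[:,2]>.1); Q=P[b&(P[:,2]<.16)]; T=P[b&(P[:,2]>.16)]
    print(n,"legs",Q.min(0).round(3),Q.max(0).round(3),"crown top",T[:,2].max().round(4),"median crown",np.median(T[T[:,2]>.175],0).round(4), cv2.minAreaRect(P[b][:,:2].astype(np.float32)*1000))
E
```

```text
t 20.17 tcp [0.5206 0.0212 0.2197] shift [-1.2 -0.3 -0.3] turn 0 j6 -1.75 F [-0.54  0.05 -0.63] w 0.0187
toolx [-0.051  0.999  0.006] y [-0.015  0.005 -1.   ] z [-0.999 -0.051  0.015]
stand 870 [ 0.487 -0.025  0.202] [0.555 0.067 0.22 ] ((520.7097778320312, 21.992000579833984), (92.03624725341797, 59.81541061401367), 82.53097534179688)
slab-top normal [ 0.063 -0.042  0.997]
scene legs [ 0.431 -0.242  0.1  ] [ 0.546 -0.191  0.16 ] crown top 0.1904 median crown [ 0.5079 -0.2219  0.1775] ((488.00335693359375, -216.1796875), (29.60928726196289, 114.89474487304688), 78.0743179321289)
top legs [ 0.43  -0.24   0.101] [ 0.543 -0.186  0.16 ] crown top 0.1832 median crown [ 0.4876 -0.2037  0.1788] ((485.17877197265625, -214.34483337402344), (26.52252197265625, 112.96464538574219), 74.19071960449219)
```

View pics/scene14.png

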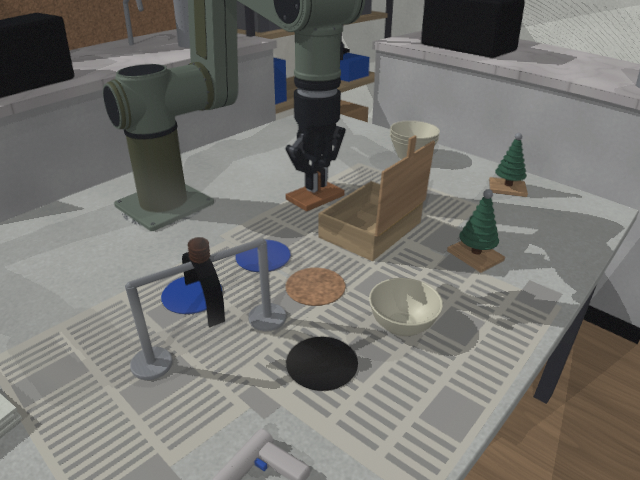

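View pics/top14.png

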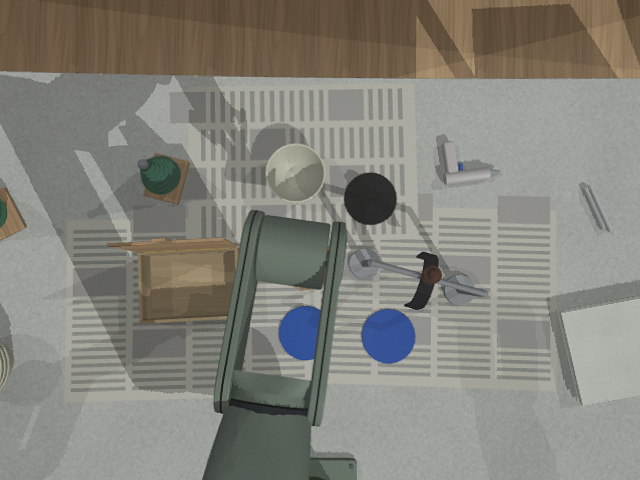

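```bash
python3 - <<'E'
from h import *
o=load('14'); xr=np.array([.9668,-.2556]); m=np.array([.4945,-.2173])
for n in o:
    P=o[n][2].reshape(-1,3);c=o[n][0].reshape(-1,3).astype(int)
    r=(abs(P[:,0]-.49)<.1)&(abs(P[:,1]+.217)<.06)
    k=r&(P[:,2]>.187)&(P[:,2]<.235); Q=P[k]; print(n,"cone",len(Q),((Q.min(0)+Q.max(0))/2).round(4),"top",Q[:,2].max().round(4),"across mid",(((Q[:,:2]-m)@xr).min()/2+((Q[:,:2]-m)@xr).max()/2).round(4))
    k=r&(c.sum(1)<120)&(P[:,2]>.05)&(P[:,2]<.19); Q=P[k]; a=(Q[:,:2]-m)@xr
    for s in(-1,1):
        q=Q[s*a>.035]; 
        if len(q)>5: print("  leg",s,"across",np.percentile(s*q[:,:2]@xr*0+((q[:,:2]-m)@xr),[2,50,98]).round(4),"low z",q[:,2].min().round(4), "fit d(across)/dz",np.polyfit(q[q[:,2]<.13][:,2],((q[q[:,2]<.13][:,:2]-m)@xr),1).round(3) if (q[:,2]<.13).sum()>5 else None)
a=o['top'][0].astype(int)
E
```

```text
scene cone 421 [ 0.5004 -0.2168  0.2035] top 0.22 across mid 0.0048
  leg -1 across [-0.064  -0.0602 -0.0436] low z 0.0898 fit d(across)/dz [ 0.153 -0.077]
  leg 1 across [0.0356 0.045  0.0495] low z 0.0762 fit d(across)/dz [0.144 0.03 ]
top cone 286 [ 0.4973 -0.2179  0.2043] top 0.221 across mid 0.0031
  leg -1 across [-0.0663 -0.0561 -0.0358] low z 0.0943 fit d(across)/dz [ 0.155 -0.081]
  leg 1 across [0.0367 0.0432 0.0466] low z 0.0856 fit d(across)/dz [0.17  0.024]
```

```bash
python3 - <<'E'
from plant import arm
import numpy as np
s=arm.sense(); print(s['t'],np.round(s['tcp_pos'],4),s['grip_width'],np.abs(s['qvel']).max())
print(arm.close_job())
E
```

```text
20.1667 [0.5206 0.0212 0.2197] 0.018701140292481568 0.00106340059785707
the job is handed in; nothing more can be done
None
```

I did all three steps and handed the job in at 20.2 s of the 72 s allowed. No verdict is reported, so what follows is my own last measurements.

- **Headband:** it hangs astride the bar, released. The crown is within a few mm of the bar's middle. It leans about 0.15 rad (limit 0.4) and has the same lean as when I checked earlier.
- **Flap:** it stands open at about 1.60 rad. That reading was taken before I drew the stand out. The last picture shows it still upright.
- **Stand:** it is held in the gripper, with the grip reading 18.7 mm on the 20 mm dowel. The slab's underside is about 0.20 m up, and the post is within about 3 mm of above the cork mat's centre. It tilts about 0.07 rad (limit 0.25) and the arm is at rest.
- **Bystanders:** the bowl, the finished tree and the glue gun look unmoved in the last pictures. I did not measure them.

No check failed. The two cameras disagreed by up to about 5 mm in places (for example the bar's middle, x = 0.497 against 0.492). I used the average there, and the tolerances are well above that.

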